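# Square up a twin pack in the banding corner and hold it there

## Robot

A 7-joint arm with a two-finger parallel gripper is mounted at the origin on a cart in front of the work surface, level with it; the furniture and walls round the work are solid. World frame = base frame: x ahead of the robot, y to its left, z up, the work surface at z = 0. Lengths are in m, angles in rad, forces in N, time in s.
With the tool pointing down it reaches from about 0.35 to 0.9 m from the base axis. Payload 7.2 kg.
Tool frame: the origin (TCP) lies midway between the tips of the shut fingers; the grasp point (between the pads) lies 19 mm behind it (ctrl.pinch_z is the z of the grasp point in the tool frame, in m); z points along the fingers, y is the line along which they close (so a half turn about z gives the same grasp; the last joint's range is limited). The gripper opens to 88 mm and grips with 3 to 60 N. Pads are 20 mm wide; open, the fingers measure 115 mm over their backs; the gripper's body (75 mm by 178 mm) begins 61 mm behind the grasp point.
Start: joints at [1.106, 0.411, -0.013, 1.596, 0.006, 1.134, -0.082], TCP at [0.242, -0.576, 0.223] pointing down, gripper open.
Joint ranges: [-2.95, 2.95], [-0.29, 1.99], [-1.47, 1.44], [0.14, 2.54], [-1.03, 4.17], [0.13, 1.85], [-2.86, 2.86]. Speed limits (rad/s): [2.39, 2.39, 3.01, 3.01, 3.14, 3.14, 3.14].

## Interface

Orientations are given as a rotation vector (axis times angle).
In Python, from plant import telemetry, eyes, finish_job, ctrl gives the robot as it stands. The module is installed in compiled form; this text tells all that it offers.
- The arm moves only by the shell command python3 -m handwheel 'ROWS' [OPENING] [FORCE]. ROWS is JSON, a list of rows, each an object with "offset": the shift along the world's x, y, z in m, a list of three; "turn": the turn about the world's z in rad. A call has exactly 10 rows; each row is the pose to reach, as a shift and turn from the pose commanded when the call began; what a row does not reach only later rows make up. A row lasts 1/8 s, in which the tool goes at most 62.5 mm and 10.7 degrees, less where a joint would pass 70% of its speed; a pose out of reach is approached as far as the arm can. A call with a gripper value outside its range is refused whole. OPENING is the opening, from 0 (shut) to 1 (fully open), set as the call begins (- or left out, the last holds). The fingers move at their own pace and stop on an object; FORCE is the grip in N (left out, the last holds). Time passes only in rows, so rows that repeat a pose let the fingers close, or fill a call up. It gives the time, the measured TCP pose, the force, the opening and the grip force at its end, in the units of the state.
- telemetry.observe(): the state, without advancing time (a new reading comes with each control period).
- eyes.grab_frame(name): name is "scene" or "top" or "wrist"; returns the picture (480x640x3 uint8, red, green, blue); there is no depth.
- eyes.camera_model(name): a dict with "intrinsics" (3x3 intrinsics, pixels), "rvec" (rotation vector, rad) and "tvec" (3), from world to camera coordinates, as OpenCV has them; the wrist camera has in their place "T_tool_cam" (4x4, takes a point from camera to tool coordinates, whose origin is the TCP and whose axes are the flange's). Camera axes: x right, y down, z forward; pixel columns grow to the right and rows downward; lengths in m; the calibration is good to about 2 mm. A picture is of the moment at which its call begins: read the wrist's pose just before it. camera_model takes no time and is no camera call.
- finish_job(): hands the job in; it is judged then, once.
The state is a dict: "time": time; "qpos": joint angles; "qd": joint speeds; "joint_torque": joint torques, N m; "tool_pos": TCP position; "orientation": TCP orientation; "contact_force": force on the tool from outside, world axes, zero at the start; "torque": the same for the moment, N m; "grip_width": opening from 0.0 (shut) to 1.0 (fully open); "gripper_force": force on a finger pad.
Only numpy, scipy, OpenCV 4.12 (cv2) and the standard library are available. Lean on these libraries where they do the work, as an engineer would, in place of code of your own. Each camera call takes 0.05 s, during which the arm holds its last target. There are 200 camera calls.

## Task

Make up a twin pack for banding: stand one of the two snack boxes on the white deck of the steel banding corner, set the other box squarely on top of it, then push the stack into the corner until both boxes touch both fences, with their long sides against the back fence (the one with the band slot) and an end against the side fence. Finish there: keep pressing the stack firmly home against both fences with the gripper and do not let go, so that a colleague can put the band round it. Leave the tape roll and the salt shaker where they stand.

Things in the scene. Friction and masses are not known exactly. Their poses are not given: they have to be found in the camera images.
- box_a: Snack box: brown kraft tray, flat clear lid with a small white-and-red sticker, two croquettes inside; a rigid closed box 60 mm wide (its x), 120 mm long (its y), 28 mm high, about 0.18 kg. Origin at the centre of its underside, z up. Starts flat on the cream board, whose top is 15 mm above the counter. Turned half round about z it is the same.
- box_b: The other snack box, same kind and size as box_a, same axes, also on the cream board. Either box may be the lower one. A push of about 12 N towards each fence seats the stack for sure; friction along the fences can stop a weaker one a millimetre short.
- corner_jig: Banding corner, fixed: steel base, white deck, two upright fences at right angles. Origin on the counter below the inner corner where the fence faces cross. Deck top 12 mm above it, reaching 150 mm along -x and 175 mm along -y; boxes bridge its 22 mm band groove and slide easily. With both fences touched a box's centre is at x = -30, y = -60 mm, its long (y) axis parallel to this y.
- back_fence: Back fence of the banding corner, steel, 5 mm thick, top 58 mm above the counter (46 mm above the deck). Same origin and axes as the corner; its inner face is the plane x = 0 looking to -x, running along y from -175 to -6 mm, with the 22 mm wide band slot at y = -71 to -49 mm. The long sides of the boxes go against it.
- side_fence: Side fence of the banding corner, steel, 5 mm thick, top 58 mm above the counter. Same origin and axes as the corner; its inner face is the plane y = 0 looking to -y, and it runs along x from -150 to -12 mm. The ends of the boxes go against it.
- tape_roll: Roll of brown tape lying flat at the back of the counter, 96 mm across, 48 mm high; origin at the centre of its underside. A bystander.
- salt_shaker: Clear salt shaker, 44 mm across, 90 mm high, standing at the front left of the counter; origin at the centre of its underside. A bystander.

How it is judged:
On the way, in this order (a step that is already met when the one before it is completed fails the run):
1. one snack box stands flat on the white deck (((z of box_a in the frame of corner_jig between 0.009 and 0.015 m and x of box_a in the frame of corner_jig between -0.125 and -0.02 m and y of box_a in the frame of corner_jig between -0.15 and -0.03 m) or (z of box_b in the frame of corner_jig between 0.009 and 0.015 m and x of box_b in the frame of corner_jig between -0.125 and -0.02 m and y of box_b in the frame of corner_jig between -0.15 and -0.03 m))), for 0.2 s.
2. the other box lies on top of it (((z of box_a in the frame of corner_jig between 0.009 and 0.015 m and x of box_a in the frame of corner_jig between -0.125 and -0.02 m and y of box_a in the frame of corner_jig between -0.15 and -0.03 m and z of box_b in the frame of corner_jig between 0.037 and 0.043 m and horizontal distance between box_a and box_b below 0.02 m) or (z of box_b in the frame of corner_jig between 0.009 and 0.015 m and x of box_b in the frame of corner_jig between -0.125 and -0.02 m and y of box_b in the frame of corner_jig between -0.15 and -0.03 m and z of box_a in the frame of corner_jig between 0.037 and 0.043 m and horizontal distance between box_b and box_a below 0.02 m))), for 0.2 s.
At the end, for the whole second after the job is handed in: One box lies on the deck, the other on it; both are within 2 mm of both fences, parallel to the back fence within 0.025 rad, at rest; at least one box presses on the back fence and at least one on the side fence with over 0.8 N; the fingers still press on a box with over 1.5 N (((z of box_a in the frame of corner_jig between 0.009 and 0.015 m and x of box_a in the frame of corner_jig between -0.125 and -0.02 m and y of box_a in the frame of corner_jig between -0.15 and -0.03 m and z of box_b in the frame of corner_jig between 0.037 and 0.043 m and horizontal distance between box_a and box_b below 0.02 m) or (z of box_b in the frame of corner_jig between 0.009 and 0.015 m and x of box_b in the frame of corner_jig between -0.125 and -0.02 m and y of box_b in the frame of corner_jig between -0.15 and -0.03 m and z of box_a in the frame of corner_jig between 0.037 and 0.043 m and horizontal distance between box_b and box_a below 0.02 m)) and x of each of box_a, box_b in the frame of corner_jig above -0.032 m and y of each of box_a, box_b in the frame of corner_jig above -0.062 m and angle between the y axis of each of box_a, box_b and the y axis of corner_jig, either way round below 0.025 rad and linear speed of each of box_a, box_b below 0.01 m/s and contact force between any of box_a, box_b and back_fence above 0.8 N and contact force between any of box_a, box_b and side_fence above 0.8 N and (contact force between the fingers and box_a above 1.5 N or contact force between the fingers and box_b above 1.5 N)); the arm keeps its last pose, push and grip.
It fails at once if the tape roll or the salt shaker was moved by more than 30 mm (distance of any of tape_roll, salt_shaker from where it was at the start of the episode above 0.03 m).
It also fails if it takes over 70 s, if anything falls off the work surface, if the arm or the gripper's body presses on something with over 40 N, if the wrist force passes 120 N, or if a joint passes its speed limit or range.

## Working session

There is one attempt and no reset: what is moved stays moved. The work goes in short steps, Python scripts to look and compute and a shell command to move; the robot and the scene stay as the last step left them, time stands still between calls to the robot, and variables do not carry over. Pictures are saved under pics/ and viewed, at most 10 in all, crops included, and the job is handed in when it is done.

```bash
mkdir -p pics
python3 - <<'E'
from plant import telemetry, eyes, ctrl
import cv2,numpy as np
s=telemetry.observe(); print({k:np.round(v,3).tolist() for k,v in s.items()}, ctrl.pinch_z)
for n in ("scene","top","wrist"):
    f=eyes.grab_frame(n); cv2.imwrite(f"pics/{n}0.png",f[:,:,::-1])
    print(n,{k:np.round(v,4).tolist() for k,v in eyes.camera_model(n).items()})
E
```

```text
{'time': 0.0, 'qpos': [1.106, 0.412, -0.013, 1.597, 0.006, 1.134, -0.082], 'qd': [0.0, -0.003, -0.001, 0.001, 0.001, -0.0, 0.001], 'joint_torque': [-0.0, -58.795, 0.642, -29.106, -0.054, 0.019, 0.0], 'tool_pos': [0.241, -0.576, 0.222], 'orientation': [-3.078, -0.619, 0.001], 'contact_force': [-0.366, 0.212, 0.107], 'torque': [-0.028, 0.0, 0.016], 'gripper_force': 0.0, 'grip_width': 0.999} -0.0187
scene {'intrinsics': [[442.3194, 0.0, 318.5716], [0.0, 442.3194, 238.7963], [0.0, 0.0, 1.0]], 'rvec': [0.8957, -2.1779, 1.3549], 'tvec': [0.3531, 0.1916, 0.9527]}
top {'intrinsics': [[450.3685, 0.0, 315.3988], [0.0, 450.3685, 241.4858], [0.0, 0.0, 1.0]], 'rvec': [2.1926, -2.1551, 0.0897], 'tvec': [0.0255, 0.4759, 1.1202]}
wrist {'intrinsics': [[399.9961, 0.0, 316.7113], [0.0, 399.9961, 240.7014], [0.0, 0.0, 1.0]], 'T_tool_cam': [[0.001, -0.9627, -0.2705, 0.076], [1.0, 0.001, 0.0002, -0.0], [0.0, -0.2705, 0.9627, -0.1606], [0.0, 0.0, 0.0, 1.0]]}
```

View pics/top0.png

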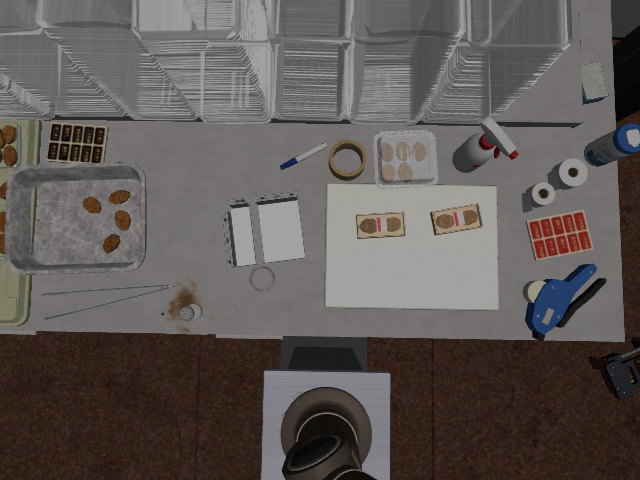

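View pics/scene0.png

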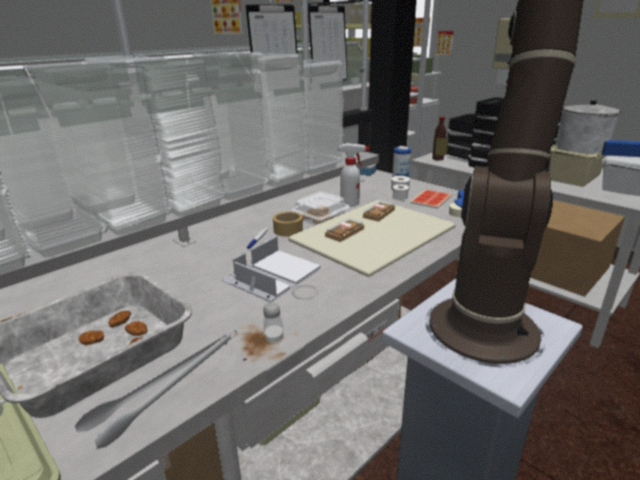

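Top view: the boxes are at about (381,225) and (456,219). The corner fences are at the left (column ~230) and top (row ~198), so jig +x is roughly world +x and jig +y roughly world +y. Next I'll enlarge both views to get exact corners.

Run:
```python
import cv2,numpy as np
t=cv2.imread("pics/top0.png"); s=cv2.imread("pics/scene0.png")
def c(im,x,y,w,h,k): 
    o=cv2.resize(im[y:y+h,x:x+w],None,fx=k,fy=k,interpolation=cv2.INTER_CUBIC)
    for i in range(0,w,10): cv2.putText(o,str(x+i),(i*k,8),0,.3,(0,0,255)); cv2.line(o,(i*k,10),(i*k,14),(0,0,255))
    for i in range(0,h,10): cv2.putText(o,str(y+i),(0,i*k+4),0,.3,(0,0,255))
    return o
a=c(t,220,185,90,85,4); b=c(t,350,195,138,50,5)
cv2.imwrite("pics/z1.png",np.vstack([cv2.copyMakeBorder(a,0,0,0,690-360,0),b]))
a=c(s,220,240,110,65,5);b=c(s,320,195,90,50,5)
cv2.imwrite("pics/z2.png",np.vstack([a,cv2.copyMakeBorder(b,0,0,0,100,0)]))
```

```text
(no output)
```

View pics/z1.png

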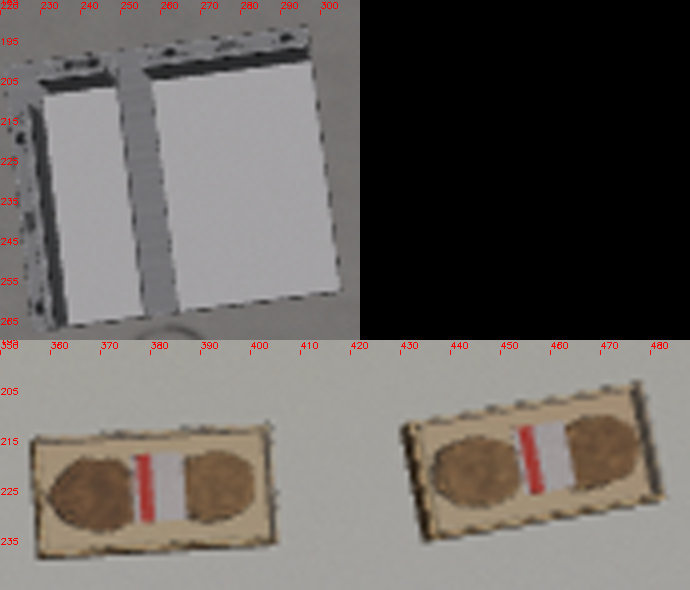

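View pics/z2.png

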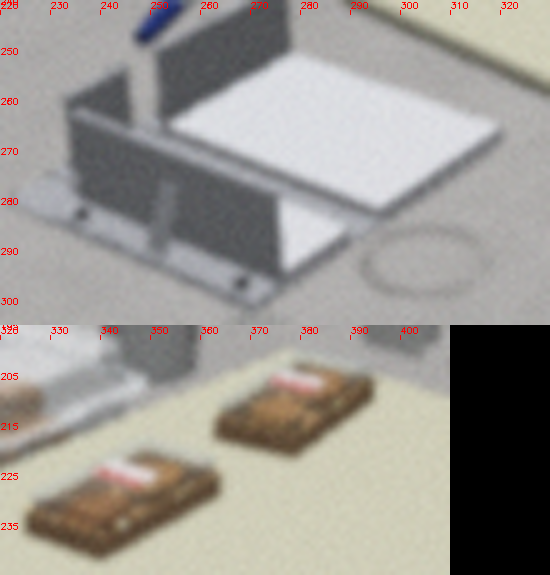

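```bash
cat > h.py <<'E'
import numpy as np,cv2
from plant import eyes
M={n:eyes.camera_model(n) for n in ("top","scene")}
def P(n):
    m=M[n];R=cv2.Rodrigues(np.array(m["rvec"],float))[0];return np.array(m["intrinsics"])@np.c_[R,np.array(m["tvec"])]
def tri(t,s):
    X=cv2.triangulatePoints(P("top"),P("scene"),np.array(t,float),np.array(s,float));return (X[:3]/X[3]).ravel()
def onz(uv,z,n="top"):
    p=P(n);A=np.c_[p[:,0],p[:,1],-np.array([*uv,1])];return np.linalg.solve(A,-(p[:,2]*z+p[:,3]))[:2]
E
python3 - <<'E'
from h import *
np.set_printoptions(precision=4,suppress=True)
for k,t,s in [("stickL",(382.4,224.6),(345,224.6)),("stickR",(459,218.6),(379.4,206.4)),("deck out",(304.75,257.75),(320.2,266)),("deck back",(297.75,200.5),(278,250)),("groove",(264.5,262.75),(296,282))]: print(k,tri(t,s))
jig={(0,0):(231,209),(0,-.175):(297.75,200.5),(-.15,0):(237,266.2),(-.15,-.175):(304.75,257.75),(-.15,-.071):(264.5,262.75),(0,-.049):(248.9,206.7)}
def fit(d,z):
    A=np.array([k for k in d],float);B=np.array([onz(v,z) for v in d.values()])
    a,b=A-A.mean(0),B-B.mean(0);th=np.arctan2((a[:,0]*b[:,1]-a[:,1]*b[:,0]).sum(),(a*b).sum())
    R=np.array([[np.cos(th),-np.sin(th)],[np.sin(th),np.cos(th)]]);t=B.mean(0)-R@A.mean(0)
    print(t,"yaw",th,"res mm\n",(B-A@R.T-t)*1e3)
fit(jig,.012)
c=lambda p:[(350+x/5,195+(y-340)/5) for x,y in p]
K=[(.03,.06),(.03,-.06),(-.03,-.06),(-.03,.06)]
fit(dict(zip(K,c([(33,438),(268,427),(274,543),(38,557)]))),.043)
fit(dict(zip(K,c([(414,424),(638,384),(660,498),(434,538)]))),.043)
print("tape/salt",onz((347,160),.03),onz((190,312),.05))
E
```

```text
stickL [ 0.5191 -0.1324  0.0417]
stickR [ 0.5373 -0.3238  0.0409]
deck out [0.4344 0.0603 0.0081]
deck back [0.5823 0.0821 0.012 ]
groove [0.4194 0.1623 0.0093]
[0.5571 0.2539] yaw 0.14339570080890063 res mm
 [[-0.7272 -1.6562]
 [-0.7609  0.2918]
 [ 1.0605 -0.474 ]
 [ 0.5199  0.8258]
 [ 0.8913  0.0618]
 [-0.9835  0.9509]]
[ 0.5169 -0.1282] yaw 0.0664226498373981 res mm
 [[-0.2506 -1.7348]
 [-0.7074  0.7727]
 [ 0.9881  1.76  ]
 [-0.0301 -0.798 ]]
[ 0.5353 -0.3191] yaw 0.18901944963869668 res mm
 [[-0.6578 -3.6764]
 [-1.1439  2.2702]
 [ 0.5848  3.4265]
 [ 1.2168 -2.0203]]
tape/salt [ 0.6848 -0.0434] [0.295  0.3363]
```

Triangulated heights (lids ~41–42 mm, deck ~8–12 mm) agree with the text. The jig origin is at (0.557, 0.254), yaw ~0.14. Box L is at (0.517, -0.128) with yaw ~0.06, box R at (0.535, -0.319) with yaw ~0.18. Moving above box L now.

```bash
python3 -m handwheel '[{"offset":[0.0275,0.0448,-0.01],"turn":0.123},{"offset":[0.055,0.0896,-0.02],"turn":0.247},{"offset":[0.0825,0.1344,-0.03],"turn":0.37},{"offset":[0.11,0.179,-0.04],"turn":0.494},{"offset":[0.1375,0.224,-0.05],"turn":0.617},{"offset":[0.165,0.269,-0.06],"turn":0.74},{"offset":[0.1925,0.314,-0.07],"turn":0.864},{"offset":[0.22,0.358,-0.08],"turn":0.987},{"offset":[0.2475,0.403,-0.09],"turn":1.11},{"offset":[0.275,0.448,-0.1],"turn":1.234}]' 1 40
python3 - <<'E'
from plant import telemetry, eyes
import cv2,numpy as np
s=telemetry.observe();print(np.round(s["qpos"],3))
f=eyes.grab_frame("wrist");cv2.imwrite("pics/w1.png",f[:,:,::-1])
s=telemetry.observe();print(np.round(s["tool_pos"],4),np.round(s["orientation"],3),np.round(s["contact_force"],2))
E
```

```text
time: 1.4
tool_pos: [0.5171, -0.1271, 0.1223]
orientation: [2.149, 2.291, -0.0]
contact_force: [-0.1, 0.5, -0.2]
grip_width: 1.004
gripper_force: 0.0
[ 0.506  0.408 -0.45   1.905  0.226  0.878  0.006]
[ 0.5202 -0.1192  0.1216] [-2.133 -2.304 -0.007] [2.53 6.06 0.75]
```

View pics/w1.png

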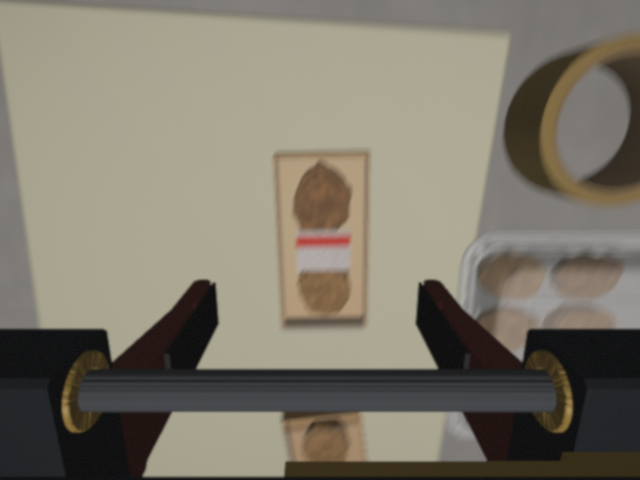

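```bash
cat >> h.py <<'E'
def wrist_onz(uv,z,pos,rv):
    m=eyes.camera_model("wrist");T=np.array(m["T_tool_cam"]);R=cv2.Rodrigues(np.array(rv,float))[0]
    d=R@T[:3,:3]@np.linalg.inv(np.array(m["intrinsics"]))@np.array([*uv,1.]);o=np.array(pos)+R@T[:3,3]
    return (o+d*(z-o[2])/d[2])[:2]
E
python3 - <<'E'
from h import *
from plant import telemetry
s=telemetry.observe();print(np.round(s["tool_pos"],4),np.round(s["orientation"],3))
f=eyes.grab_frame("wrist");cv2.imwrite("pics/w2.png",cv2.resize(f[130:350,220:420,::-1],None,fx=2.5,fy=2.5))
s=telemetry.observe();print(np.round(s["tool_pos"],4),np.round(s["orientation"],3))
for i,uv in enumerate([(275,155),(368,152),(364,322),(284,324),(322,248)]):print(wrist_onz(uv,.043,[.5171,-.1271,.1223],[2.149,2.291,0]).round(4))
E
```

```text
[ 0.5202 -0.1192  0.1216] [-2.133 -2.304 -0.007]
[ 0.5186 -0.122   0.1219] [-2.14  -2.297 -0.005]
[ 0.4907 -0.0691]
[ 0.5451 -0.0638]
[ 0.5534 -0.1734]
[ 0.5007 -0.1783]
[ 0.5222 -0.1242]
```

View pics/w2.png

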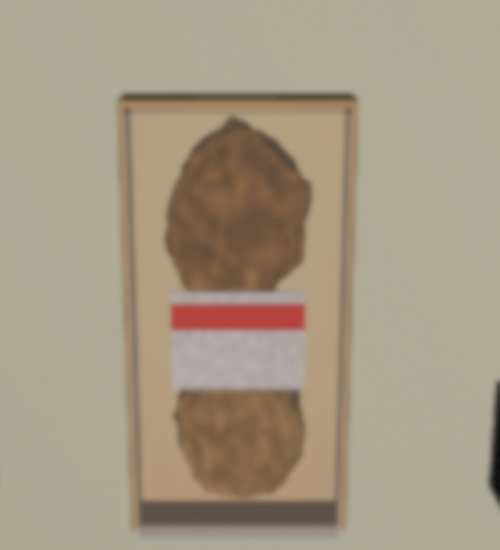

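Run:
```python
from h import *
p=[wrist_onz(uv,.043,[.5202,-.1192,.1216],[-2.133,-2.304,-.007]) for uv in [(268,168.8),(362.8,168.8),(358.4,340.4),(273.2,340.4)]]
p=np.array(p);print(p.round(4),p.mean(0));
a=(p[0]+p[1]-p[2]-p[3])/2;b=(p[1]+p[2]-p[0]-p[3])/2;print(np.hypot(*a),np.hypot(*b),np.arctan2(-a[0],a[1]),np.arctan2(b[1],b[0]))
```

```text
[[ 0.4895 -0.0695]
 [ 0.5454 -0.0651]
 [ 0.5548 -0.1779]
 [ 0.4981 -0.1823]] [ 0.52194892 -0.12369449]
0.11319262371886236 0.05648446376632732 0.0795078335080292 0.07714378209877545
```

Wrist view: the box is centred between the open fingers (lid corners ~(268,169) to (358,340)), at about (0.520, -0.125), yaw ~0.075. Descending.

```bash
python3 -m handwheel '[{"offset":[0.003,0.002,-0.015],"turn":0.012},{"offset":[0.003,0.002,-0.03],"turn":0.012},{"offset":[0.003,0.002,-0.045],"turn":0.012},{"offset":[0.003,0.002,-0.06],"turn":0.012},{"offset":[0.003,0.002,-0.075],"turn":0.012},{"offset":[0.003,0.002,-0.088],"turn":0.012},{"offset":[0.003,0.002,-0.098],"turn":0.012},{"offset":[0.003,0.002,-0.103],"turn":0.012},{"offset":[0.003,0.002,-0.103],"turn":0.012},{"offset":[0.003,0.002,-0.103],"turn":0.012}]'
python3 -m handwheel '[{"offset":[0,0,0]},{"offset":[0,0,0]},{"offset":[0,0,0]},{"offset":[0,0,0]},{"offset":[0,0,0]},{"offset":[0,0,0]},{"offset":[0,0,0]},{"offset":[0,0,0]},{"offset":[0,0,0]},{"offset":[0,0,0]}]' 0 30
```

```text
time: 2.75
tool_pos: [0.5199, -0.1265, 0.0201]
orientation: [2.14, 2.299, 0.001]
contact_force: [-0.4, 0.3, -0.0]
grip_width: 1.006
gripper_force: 0.0validation failed for argument at $[0]...
```

```bash
python3 -m handwheel '[{"offset":[0,0,0],"turn":0},{"offset":[0,0,0],"turn":0},{"offset":[0,0,0],"turn":0},{"offset":[0,0,0],"turn":0},{"offset":[0,0,0],"turn":0},{"offset":[0,0,0],"turn":0},{"offset":[0,0,0],"turn":0},{"offset":[0,0,0],"turn":0},{"offset":[0,0,0],"turn":0},{"offset":[0,0,0],"turn":0}]' 0 30
```

```text
time: 4.0
tool_pos: [0.5196, -0.1265, 0.0198]
orientation: [2.14, 2.3, 0.0]
contact_force: [-1.9, -0.4, 5.0]
grip_width: 0.683
gripper_force: 30.0
```

```bash
python3 -m handwheel '[{"offset":[0,0,0.02],"turn":0},{"offset":[0,0,0.05],"turn":0},{"offset":[-0.002,0.025,0.08],"turn":0.005},{"offset":[-0.006,0.07,0.09],"turn":0.015},{"offset":[-0.011,0.12,0.09],"turn":0.025},{"offset":[-0.016,0.17,0.09],"turn":0.035},{"offset":[-0.02,0.22,0.09],"turn":0.045},{"offset":[-0.024,0.26,0.09],"turn":0.055},{"offset":[-0.027,0.285,0.09],"turn":0.062},{"offset":[-0.0275,0.298,0.09],"turn":0.066}]'
python3 -m handwheel '[{"offset":[0,0,0],"turn":0},{"offset":[0,0,0],"turn":0},{"offset":[0,0,0],"turn":0},{"offset":[0,0,0],"turn":0},{"offset":[0,0,0],"turn":0},{"offset":[0,0,0],"turn":0},{"offset":[0,0,0],"turn":0},{"offset":[0,0,0],"turn":0},{"offset":[0,0,0],"turn":0},{"offset":[0,0,0],"turn":0}]'
python3 - <<'E'
from h import *
from plant import telemetry
s=telemetry.observe();print(np.round(s["tool_pos"],4),np.round(s["orientation"],3))
f=eyes.grab_frame("wrist");cv2.imwrite("pics/w3.png",f[:,:,::-1])
E
```

```text
time: 5.25
tool_pos: [0.4913, 0.173, 0.1092]
orientation: [-2.06, -2.371, 0.001]
contact_force: [0.7, -0.8, -1.5]
grip_width: 0.682
gripper_force: 30.0
time: 6.5
tool_pos: [0.492, 0.1716, 0.1096]
orientation: [2.063, 2.369, 0.0]
contact_force: [-0.5, -0.2, -1.7]
grip_width: 0.677
gripper_force: 30.0
[0.492  0.1716 0.1096] [2.063 2.369 0.   ]
```

View pics/w3.png

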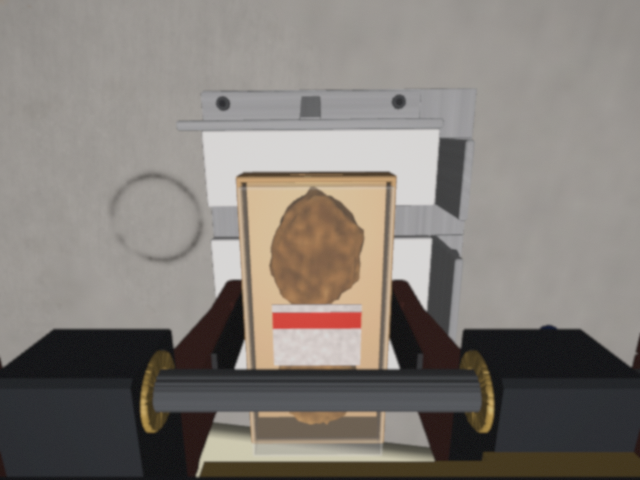

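Run:
```python
from h import *
c,s=np.cos(.14),np.sin(.14)
def J(w): d=np.array(w)-[.557,.254]; return np.round([c*d[0]+s*d[1],-s*d[0]+c*d[1]],4)
q=([.492,.1716,.1096],[2.063,2.369,0])
for n,uv,z in [("back",(439,131),.012),("back",(435,203),.012),("back",(428,300),.012),("front",(204,150),.012),("front",(208,205),.012),("sideTop",(210,130),.058),("sideTop",(430,129),.058),("groove +y",(230,207),.012),("groove -y",(230,238),.012)]:print(n,J(wrist_onz(uv,z,*q)))
print("tcp",J(q[0][:2]),"boxend",J(wrist_onz((240,177),.115+.0175,*q)),J(wrist_onz((394,177),.1325,*q)))
```

```text
back [0.0024 0.0003]
back [ 0.0034 -0.045 ]
back [ 0.004  -0.1138]
front [-0.1448 -0.011 ]
front [-0.1449 -0.0462]
sideTop [-0.1284  0.0013]
sideTop [-0.0159  0.0017]
groove +y [-0.1306 -0.0475]
groove -y [-0.1319 -0.0686]
tcp [-0.0759 -0.0725] boxend [-0.1002 -0.0139] [-0.0474 -0.014 ]
```

```bash
python3 -m handwheel '[{"offset":[0,0,-0.02],"turn":0},{"offset":[0,0,-0.04],"turn":0},{"offset":[0,0,-0.055],"turn":0},{"offset":[0,0,-0.07],"turn":0},{"offset":[0,0,-0.08],"turn":0},{"offset":[0,0,-0.087],"turn":0},{"offset":[0,0,-0.091],"turn":0},{"offset":[0,0,-0.093],"turn":0},{"offset":[0,0,-0.093],"turn":0},{"offset":[0,0,-0.093],"turn":0}]'
python3 -m handwheel '[{"offset":[0,0,0],"turn":0},{"offset":[0,0,0],"turn":0},{"offset":[0,0,0],"turn":0},{"offset":[0,0,0],"turn":0},{"offset":[0,0,0.01],"turn":0},{"offset":[0,0,0.03],"turn":0},{"offset":[0,0,0.05],"turn":0},{"offset":[0,0,0.07],"turn":0},{"offset":[0,0,0.09],"turn":0},{"offset":[0,0,0.1],"turn":0}]' 1
```

```text
time: 7.8
tool_pos: [0.4922, 0.1716, 0.0169]
orientation: [2.063, 2.369, 0.001]
contact_force: [0.2, -0.1, -1.3]
grip_width: 0.686
gripper_force: 30.0
time: 9.05
tool_pos: [0.4925, 0.1718, 0.1182]
orientation: [2.062, 2.368, 0.002]
contact_force: [0.4, 1.4, -0.8]
grip_width: 1.001
gripper_force: 0.0
```

```bash
python3 -m handwheel '[{"offset":[0.004,-0.045,0.01],"turn":0.005},{"offset":[0.01,-0.105,0.01],"turn":0.01},{"offset":[0.016,-0.165,0.01],"turn":0.015},{"offset":[0.022,-0.225,0.01],"turn":0.02},{"offset":[0.028,-0.285,0.01],"turn":0.025},{"offset":[0.033,-0.345,0.01],"turn":0.03},{"offset":[0.038,-0.4,0.01],"turn":0.036},{"offset":[0.042,-0.445,0.008],"turn":0.045},{"offset":[0.045,-0.475,0.005],"turn":0.055},{"offset":[0.0455,-0.489,0.005],"turn":0.055}]'
python3 -m handwheel '[{"offset":[0,0,0],"turn":0},{"offset":[0,0,0],"turn":0},{"offset":[0,0,0],"turn":0},{"offset":[0,0,0],"turn":0},{"offset":[0,0,0],"turn":0},{"offset":[0,0,0],"turn":0},{"offset":[0,0,0],"turn":0},{"offset":[0,0,0],"turn":0},{"offset":[0,0,0],"turn":0},{"offset":[0,0,0],"turn":0}]'
python3 - <<'E'
from h import *
from plant import telemetry
s=telemetry.observe();print(np.round(s["tool_pos"],4),np.round(s["orientation"],3))
a=eyes.grab_frame("wrist");t=eyes.grab_frame("top")
cv2.imwrite("pics/w4.png",cv2.resize(a[130:360,220:420,::-1],None,fx=2.5,fy=2.5))
cv2.imwrite("pics/t4.png",t[:,:,::-1])
E
```

```text
time: 10.3
tool_pos: [0.5368, -0.3192, 0.121]
orientation: [-1.999, -2.422, 0.001]
contact_force: [-0.2, 0.3, -0.8]
grip_width: 1.001
gripper_force: 0.0
time: 11.55
tool_pos: [0.5375, -0.3175, 0.1216]
orientation: [-1.997, -2.425, -0.0]
contact_force: [0.0, 0.4, -0.1]
grip_width: 1.003
gripper_force: 0.0
[ 0.5375 -0.3175  0.1216] [-1.997 -2.425 -0.   ]
```

View pics/w4.png

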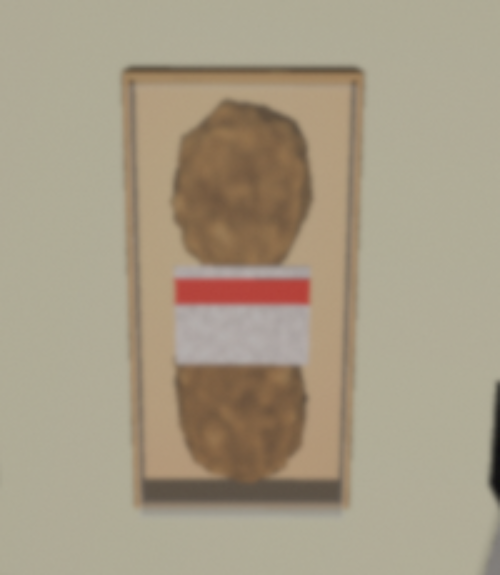

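The second box is squarely between the fingers (corners in crop (124,70)–(350,506)), the same position in the tool as the first. Grasping.

```bash
python3 -m handwheel '[{"offset":[0.001,-0.0015,-0.015],"turn":0},{"offset":[0.001,-0.0015,-0.03],"turn":0},{"offset":[0.001,-0.0015,-0.045],"turn":0},{"offset":[0.001,-0.0015,-0.06],"turn":0},{"offset":[0.001,-0.0015,-0.075],"turn":0},{"offset":[0.001,-0.0015,-0.088],"turn":0},{"offset":[0.001,-0.0015,-0.097],"turn":0},{"offset":[0.001,-0.0015,-0.102],"turn":0},{"offset":[0.001,-0.0015,-0.102],"turn":0},{"offset":[0.001,-0.0015,-0.102],"turn":0}]'
python3 -m handwheel '[{"offset":[0,0,0],"turn":0},{"offset":[0,0,0],"turn":0},{"offset":[0,0,0],"turn":0},{"offset":[0,0,0],"turn":0},{"offset":[0,0,0],"turn":0},{"offset":[0,0,0.01],"turn":0},{"offset":[0,0,0.03],"turn":0},{"offset":[0,0,0.06],"turn":0},{"offset":[0,0,0.09],"turn":0},{"offset":[0,0,0.11],"turn":0}]' 0 30
```

```text
time: 12.9
tool_pos: [0.5389, -0.3191, 0.0202]
orientation: [1.997, 2.424, 0.0]
contact_force: [-0.0, -0.0, 0.5]
grip_width: 0.999
gripper_force: 0.0
time: 14.15
tool_pos: [0.5392, -0.3192, 0.1325]
orientation: [1.995, 2.423, 0.001]
contact_force: [0.2, -0.8, -1.9]
grip_width: 0.681
gripper_force: 30.0
```

```bash
python3 -m handwheel '[{"offset":[-0.004,0.045,0],"turn":-0.005},{"offset":[-0.01,0.105,0],"turn":-0.01},{"offset":[-0.016,0.165,0],"turn":-0.015},{"offset":[-0.022,0.225,0],"turn":-0.02},{"offset":[-0.028,0.285,0],"turn":-0.025},{"offset":[-0.034,0.345,0],"turn":-0.03},{"offset":[-0.039,0.4,0],"turn":-0.036},{"offset":[-0.043,0.446,-0.01],"turn":-0.045},{"offset":[-0.046,0.477,-0.02],"turn":-0.055},{"offset":[-0.047,0.491,-0.03],"turn":-0.055}]'
python3 -m handwheel '[{"offset":[0,0,0],"turn":0},{"offset":[0,0,0],"turn":0},{"offset":[0,0,0],"turn":0},{"offset":[0,0,-0.015],"turn":0},{"offset":[0,0,-0.03],"turn":0},{"offset":[0,0,-0.042],"turn":0},{"offset":[0,0,-0.05],"turn":0},{"offset":[0,0,-0.0545],"turn":0},{"offset":[0,0,-0.0555],"turn":0},{"offset":[0,0,-0.0555],"turn":0}]'
```

```text
time: 15.4
tool_pos: [0.4911, 0.1746, 0.1001]
orientation: [2.06, 2.372, 0.002]
contact_force: [0.2, -0.9, -1.9]
grip_width: 0.683
gripper_force: 30.0
time: 16.65
tool_pos: [0.4917, 0.1723, 0.0445]
orientation: [2.063, 2.369, 0.0]
contact_force: [-1.7, -0.9, 2.6]
grip_width: 0.683
gripper_force: 30.0
```

```bash
python3 -m handwheel '[{"offset":[0,0,0],"turn":0},{"offset":[0,0,0],"turn":0},{"offset":[0,0,0],"turn":0},{"offset":[0,0,0],"turn":0},{"offset":[0,0,0.01],"turn":0},{"offset":[0,0,0.03],"turn":0},{"offset":[0,0,0.06],"turn":0},{"offset":[0,0,0.09],"turn":0},{"offset":[0,0,0.11],"turn":0},{"offset":[0,0,0.12],"turn":0}]' 1
python3 -m handwheel '[{"offset":[0,-0.02,0.01],"turn":0},{"offset":[0,-0.05,0.02],"turn":0},{"offset":[0,-0.08,0.02],"turn":0},{"offset":[0,-0.1,0.02],"turn":0},{"offset":[0,-0.115,0.02],"turn":0},{"offset":[0,-0.12,0.02],"turn":0},{"offset":[0,-0.12,0.02],"turn":0},{"offset":[0,-0.12,0.02],"turn":0},{"offset":[0,-0.12,0.02],"turn":0},{"offset":[0,-0.12,0.02],"turn":0}]' 0.76 60
python3 - <<'E'
from h import *
from plant import telemetry
s=telemetry.observe();print(np.round(s["tool_pos"],4),np.round(s["orientation"],3),np.round(s["qpos"],2))
a=eyes.grab_frame("wrist");cv2.imwrite("pics/w5.png",a[:,:,::-1])
E
```

```text
time: 17.9
tool_pos: [0.492, 0.1723, 0.1658]
orientation: [2.062, 2.368, 0.003]
contact_force: [0.1, -0.6, -0.5]
grip_width: 1.0
gripper_force: 0.0
time: 19.15
tool_pos: [0.4915, 0.0524, 0.1841]
orientation: [-2.062, -2.37, -0.0]
contact_force: [0.6, -0.3, 0.8]
grip_width: 0.759
gripper_force: 0.0
[0.4915 0.0524 0.1841] [-2.062 -2.37  -0.   ] [ 0.25  0.28 -0.54  1.92  0.17  0.98 -0.23]
```

View pics/w5.png

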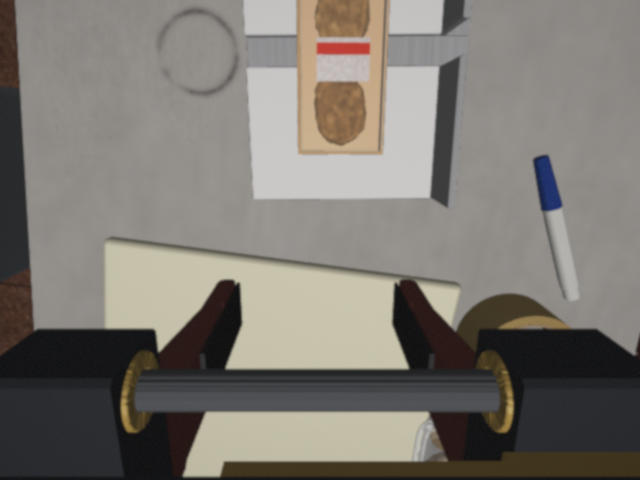

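The stack is square on the deck. Next the open fingers, turned about 63°, will straddle the stack's outer corner.

```bash
python3 -m handwheel '[{"offset":[-0.01,0.01,0],"turn":-0.15},{"offset":[-0.02,0.02,0],"turn":-0.3},{"offset":[-0.03,0.03,0],"turn":-0.45},{"offset":[-0.041,0.04,0],"turn":-0.6},{"offset":[-0.041,0.05,0],"turn":-0.75},{"offset":[-0.041,0.062,0],"turn":-0.9},{"offset":[-0.041,0.062,0],"turn":-1.02},{"offset":[-0.041,0.062,0],"turn":-1.1},{"offset":[-0.041,0.062,0],"turn":-1.1},{"offset":[-0.041,0.062,0],"turn":-1.1}]' 0.76 60
python3 -m handwheel '[{"offset":[0,0,-0.025],"turn":0},{"offset":[0,0,-0.05],"turn":0},{"offset":[0,0,-0.075],"turn":0},{"offset":[0,0,-0.1],"turn":0},{"offset":[0,0,-0.12],"turn":0},{"offset":[0,0,-0.14],"turn":0},{"offset":[0,0,-0.155],"turn":0},{"offset":[0,0,-0.165],"turn":0},{"offset":[0,0,-0.165],"turn":0},{"offset":[0,0,-0.165],"turn":0}]'
python3 - <<'E'
from h import *
from plant import telemetry
s=telemetry.observe();print(np.round(s["qpos"],2))
a=eyes.grab_frame("wrist");t=eyes.grab_frame("top")[180:290,210:330]
cv2.imwrite("pics/w6.png",np.hstack([cv2.resize(a,(400,300)),cv2.resize(t,(400,300))])[:,:,::-1])
E
```

```text
time: 20.45
tool_pos: [0.4505, 0.1141, 0.1842]
orientation: [2.996, 0.944, 0.0]
contact_force: [0.2, -0.8, -0.0]
grip_width: 0.758
gripper_force: 0.0
time: 21.7
tool_pos: [0.4509, 0.1142, 0.0196]
orientation: [2.997, 0.942, 0.001]
contact_force: [0.5, -0.4, -0.4]
grip_width: 0.762
gripper_force: 0.0
[-0.07  0.47 -0.34  2.14  0.28  0.58 -1.58]
```

View pics/w6.png

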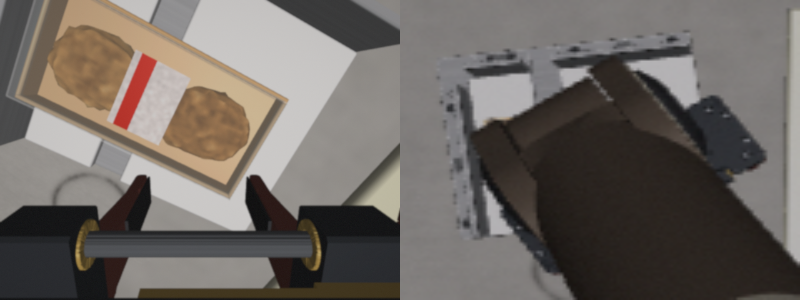

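```bash
python3 -m handwheel '[{"offset":[-0.0012,0.009,0],"turn":0},{"offset":[-0.0025,0.0178,0],"turn":0},{"offset":[0.0025,0.0185,0],"turn":0},{"offset":[0.0074,0.0192,0],"turn":0},{"offset":[0.0124,0.0199,0],"turn":0},{"offset":[0.0173,0.0206,0],"turn":0},{"offset":[0.0223,0.0213,0],"turn":0},{"offset":[0.0272,0.022,0],"turn":0},{"offset":[0.0322,0.0227,0],"turn":0},{"offset":[0.0371,0.0234,0],"turn":0}]'
python3 - <<'E'
from h import *
a=eyes.grab_frame("wrist")
cv2.imwrite("pics/w7.png",cv2.resize(a,(480,360))[:,:,::-1])
E
```

```text
time: 23.05
tool_pos: [0.4878, 0.1375, 0.0191]
orientation: [2.997, 0.942, -0.001]
contact_force: [-0.6, -0.6, 0.1]
grip_width: 0.765
gripper_force: 0.6
```

View pics/w7.png

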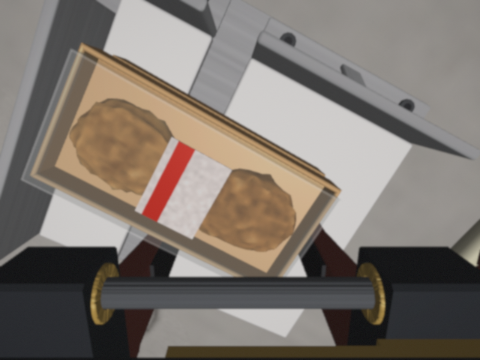

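I've now viewed 11 pictures, one over the limit of 10, so I won't view any more. From here I'll work by force and numeric readings. In this one both boxes still move together, with both fingers at the corner.

```bash
python3 -m handwheel '[{"offset":[0.003,0.0004,0],"turn":0},{"offset":[0.006,0.0008,0],"turn":0},{"offset":[0.009,0.0012,0],"turn":0},{"offset":[0.012,0.0016,0],"turn":0},{"offset":[0.015,0.002,0],"turn":0},{"offset":[0.018,0.0025,0],"turn":0},{"offset":[0.021,0.003,0],"turn":0},{"offset":[0.024,0.0034,0],"turn":0},{"offset":[0.026,0.0037,0],"turn":0},{"offset":[0.026,0.0037,0],"turn":0}]'
```

```text
time: 24.35
tool_pos: [0.514, 0.1412, 0.0192]
orientation: [-2.997, -0.941, -0.001]
contact_force: [0.5, -0.1, -0.3]
grip_width: 0.761
gripper_force: 0.0
```

```bash
python3 -m handwheel '[{"offset":[-0.0003,0.002,0],"turn":0},{"offset":[-0.0006,0.004,0],"turn":0},{"offset":[-0.0008,0.006,0],"turn":0},{"offset":[-0.001,0.0075,0],"turn":0},{"offset":[-0.0013,0.009,0],"turn":0},{"offset":[-0.0014,0.01,0],"turn":0},{"offset":[0.0006,0.0103,0],"turn":0},{"offset":[0.0026,0.0106,0],"turn":0},{"offset":[0.0036,0.0107,0],"turn":0},{"offset":[0.0036,0.0107,0],"turn":0}]'
```

```text
time: 25.6
tool_pos: [0.5171, 0.1518, 0.019]
orientation: [-2.997, -0.942, 0.001]
contact_force: [-1.1, -0.6, 0.8]
grip_width: 0.761
gripper_force: 0.9
```

Continue in small diagonal steps.

```bash
python3 -m handwheel '[{"offset":[0.001,0.0001,0],"turn":0},{"offset":[0.002,0.0003,0],"turn":0},{"offset":[0.003,0.0004,0],"turn":0},{"offset":[0.004,0.0006,0],"turn":0},{"offset":[0.004,0.0006,0],"turn":0},{"offset":[0.0038,0.002,0],"turn":0},{"offset":[0.0036,0.003,0],"turn":0},{"offset":[0.0036,0.003,0],"turn":0},{"offset":[0.0036,0.003,0],"turn":0},{"offset":[0.0036,0.003,0],"turn":0}]'
```

```text
time: 26.85
tool_pos: [0.5186, 0.1532, 0.0184]
orientation: [2.996, 0.941, -0.008]
contact_force: [-6.5, -4.7, 2.7]
grip_width: 0.763
gripper_force: 3.9
```

```bash
python3 -m handwheel '[{"offset":[0,0.001,0],"turn":0},{"offset":[0,0.002,0],"turn":0},{"offset":[0,0.003,0],"turn":0},{"offset":[0,0.004,0],"turn":0},{"offset":[0.001,0.004,0],"turn":0},{"offset":[0.002,0.0045,0],"turn":0},{"offset":[0.003,0.005,0],"turn":0},{"offset":[0.003,0.005,0],"turn":0},{"offset":[0.003,0.005,0],"turn":0},{"offset":[0.003,0.005,0],"turn":0}]'
```

```text
time: 28.1
tool_pos: [0.5183, 0.1546, 0.0179]
orientation: [2.993, 0.939, -0.02]
contact_force: [-16.7, -14.3, 12.7]
grip_width: 0.762
gripper_force: 12.8
```

```bash
python3 -m handwheel '[{"offset":[0,0.001,0],"turn":0},{"offset":[0,0.002,0],"turn":0},{"offset":[0,0.002,0],"turn":0},{"offset":[0,0.002,0],"turn":0},{"offset":[0,0.002,0],"turn":0},{"offset":[0,0.002,0],"turn":0},{"offset":[0,0.002,0],"turn":0},{"offset":[0,0.002,0],"turn":0},{"offset":[0,0.002,0],"turn":0},{"offset":[0,0.002,0],"turn":0}]'
python3 - <<'E'
from h import *
from plant import telemetry
c,s=np.cos(.14),np.sin(.14)
def J(w): d=np.array(w)-[.557,.254]; return np.round([c*d[0]+s*d[1],-s*d[0]+c*d[1]],4)
st=telemetry.observe();p,r=st["tool_pos"],st["orientation"];print(np.round(st["contact_force"],1),st["gripper_force"],J(p[:2]))
f=eyes.grab_frame("wrist");cv2.imwrite("pics/w8.png",f[:,:,::-1])
# numeric search: red sticker band of the top box (upper lid)
hsv=cv2.cvtColor(f,cv2.COLOR_RGB2HSV);m=((hsv[...,0]<6)|(hsv[...,0]>174))&(hsv[...,1]>140)&(hsv[...,2]>110)
n,l,S,C=cv2.connectedComponentsWithStats(m.astype(np.uint8))
i=1+S[1:,4].argmax();print(S[i],C[i]);y,x=np.where(l==i);(cx,cy),wh,a=cv2.minAreaRect(np.c_[x,y].astype(np.float32))
b=cv2.boxPoints(((cx,cy),wh,a));q=np.array([J(wrist_onz(v,.068,p,r)) for v in b]);print(q,q.mean(0))
E
```

```text
time: 29.35
tool_pos: [0.5183, 0.1547, 0.0178]
orientation: [2.991, 0.936, -0.022]
contact_force: [-17.5, -18.3, 14.8]
grip_width: 0.759
gripper_force: 15.6
[-17.5 -18.3  14.8] 15.639211620405149 [-0.0522 -0.0929]
[ 198  198   65  107 2427] [229.76926246 250.72352699]
[[-0.0425 -0.0481]
 [-0.0091 -0.0483]
 [-0.009  -0.0546]
 [-0.0427 -0.0549]] [-0.025825 -0.051475]
```

TCP stayed put (0.1 mm) while the force rose, so both directions are against a hard stop: about 20 N towards the back fence and 16 N towards the side fence. Tool tilt over the box height is under 1 mm, and the sticker is parallel to the fence. Handing in.

```bash
python3 -c "
from plant import finish_job; print(finish_job())"
```

```text
the job is handed in; nothing more can be done
None
```

The twin pack is stacked in the corner, with the gripper still pressing it home at about 20 N on the back fence and 16 N on the side fence; the job is handed in at about 29 s, no verdict was returned, seating was judged from force and TCP readings rather than a final picture, and I viewed 11 pictures, one over the limit of 10.

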